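# Crimp a crate batten's clip with bench locking pliers

## Task

Push the blue-ended tray fully home, so that the steel clip on the crate batten sits between the jaws of the bench-mounted locking pliers. Squeeze the red handle over centre until the pliers stay locked by themselves with the clip pressed flat, let go, then flick the yellow release lever so that they spring open, and leave the tray home with everything let go. Feel your way: never press harder than about 20 N on any of it, and leave the bottle, tape roll and box where they are.

Things in the scene. Friction and masses are not known exactly. Their poses are not given: they have to be found in the camera images.
- stand: Fixed blue base plate (130 x 360 mm) with locking pliers lying level, mid-plane 75 mm up, all under 105 mm. Origin: on the bench under the pliers' pivot. x axis: from the red moving handle to the fixed steel one (roughly away from the robot); y axis: from the jaws to the handles' tail. Fixed handle 14 mm wide, 16 high, centre line x = 12 mm, y 30 to 165 mm. Plate: y -165 to 195 mm.
- tray (a joint): Sliding tray under the batten, m: slides along the stand's +y in guides with about 3 N of friction; starts at 0 to 0.025; fully home, against a hard stop, at 0.060.
- tray_push (a point): Centre of the outer face (looking along the stand's -y) of the tray's blue end plate, 75 mm up; the plate is 44 mm wide (stand x), 8 mm thick, 20 to 95 mm above the bench. Push it along the stand's +y.
- handle_push (a point): On the red moving handle's outer flank (stand -x side), 75 mm up, 120 mm from the pivot; grip 14 mm wide, 16 high, 35 to 170 mm from the pivot. Push along stand +x (or pinch both handles 60 to 80 mm from the pivot). Resistance 5 to 18 N, fading to nil at dead centre; 4 mm on it locks on a hard stop. Stand x of this point: about -66 mm open, -21 to -44 mm locked (unknown screw setting).
- clip (a joint): Near leg of the U-shaped steel clip on the batten's end, m: 0 sprung out, 0.005 pressed flat to its stop; well pressed by the jaws it reads 0.004 to 0.005 and stays bent. The moving jaw presses it along the stand's +x, only when the tray is home.
- clip_leg (a point): Centre of the outer face of that clip leg, 75 mm up; the leg is 22 mm long (stand y), 20 mm high, 2 mm thick.
- lever (a joint): Yellow release lever, rad: 0 at rest (springs back by itself), hard stop 0.9. Turns about an upright pin on the fixed handle's tail, at x = 10, y = 170 mm of the stand. Push its tip along the stand's +x; depending on the screw, locked pliers spring open at 0.1 to 0.7, with 3 to 12 N at the tip; the red handle's tail then flies up to 60 mm along the stand's -x.
- lever_tip (a point): Middle of the near flank (looking along the stand's -x) of the yellow lever's upright paddle, 79 mm up, 52 mm from its pin, 222 mm from the pliers' pivot along the stand's y. The paddle is 34 mm long (stand y), 30 mm high, 6 mm thick.
- bottle: Bystander: small green bottle, 74 mm wide, 170 mm tall, standing beyond the stand; origin under its foot.
- tape: Bystander: amber roll of tape lying flat, 100 mm wide, 48 mm high, beyond the stand; origin under its centre.
- stopper_box: Bystander: small closed carton, 60 x 90 x 35 mm, on the robot's side of the stand; origin under its centre.

How it is judged:
On the way, in this order (a step that is already met when the one before it is completed fails the run):
1. the tray is fully home (within 3 mm) (value of joint tray above 0.057 m), for 0.2 s.
2. the pliers stay closed on the flattened clip with the robot off them (x of handle_push in the frame of stand above -0.05 m and value of joint clip above 0.0035 m and value of joint tray above 0.057 m and contact force between each of the fingers, the arm and stand below 0.3 N), for 0.3 s.
3. the pressed release lever has let the handle spring back past centre (value of joint lever above 0.08 rad and x of handle_push in the frame of stand below -0.052 m).
At the end, for the whole second after the job is handed in: The clip leg is pressed flat (3.5 mm or more), the tray is still home within 3 mm, the pliers are sprung open (handle_push more than 58 mm from the stand's origin towards -x of the stand), the release lever is back at rest (under 0.04 rad), and the bottle stands still (x of handle_push in the frame of stand below -0.058 m and value of joint lever below 0.04 rad and value of joint clip above 0.0035 m and value of joint tray above 0.057 m and linear speed of bottle below 0.02 m/s); the robot touches nothing.
It fails at once if a push of more than 25 N on the stand or anything it carries (contact force between any of the fingers, the arm and stand above 25 N).
It fails at once if the bottle, tape roll or box moved by more than 30 mm, or the bottle tipped (distance of any of bottle, tape, stopper_box from where it was at the start of the episode above 0.03 m or angle between bottle's own z axis and vertical above 0.5 rad).
It also fails if it takes over 70 s, if anything falls off the work surface, if the arm or the gripper's body presses on something with over 40 N, if the wrist force passes 120 N, or if a joint passes its speed limit or range.

## Robot

A 6-joint arm with a two-finger parallel gripper is mounted at the origin on the work surface. World frame = base frame: x ahead of the robot, y to its left, z up, the work surface at z = 0. Lengths are in m, angles in rad, forces in N, time in s.
With the tool pointing down it reaches from about 0.35 to 0.975 m from the base axis. Payload 4.9 kg.
Tool frame: the origin (TCP) lies at the very end of the fingers, on their centre line; the grasp point (between the pads) lies bot.hold_point_z behind it (bot.hold_point_z is the distance from the TCP to the grasp point, in m); z points along the fingers, y is the line along which they close (so a half turn about z gives the same grasp; the last joint's range is limited). The gripper opens to 85 mm and grips with 20 to 120 N. Pads are 22 mm wide; open, the fingers measure 114 mm over their backs; the gripper's body (76 mm by 85 mm) begins 54 mm behind the grasp point. The pads swing forward as they close: fully open they stand 13 mm farther back than shut.
Start: joints at [1.094, 0.053, 1.613, -0, 1.476, -0.119], TCP at [0.219, 0.585, 0.206] pointing down, gripper open.
Joint ranges: [-3.01, 3.01], [-1.01, 2.22], [0.06, 2.58], [-1.02, 4.17], [0.09, 2.62], [-3.14, 3.14]. Speed limits (rad/s): [2.57, 2.57, 3.14, 3.14, 3.14, 3.14].

## Interface

Orientations are given as a unit quaternion [x, y, z, w].
In Python, from bench import bot, snapshot, look_for, spot_point gives the robot as it stands. The module is installed in compiled form; this text tells all that it offers.
- The arm moves only by the tool send_rows, never from a script. Its argument "moves" is a list of rows, each a list of 7 numbers: the turn, a rotation vector about the world's x, y, z in degrees, then the shift along the world's x, y, z in mm, then the closure, from 0 (fully open) to 1 (shut). A call has 1 to 12 rows; each row shifts and turns the commanded pose from where the row before left it; what a row does not reach is not made up. A row lasts 1/8 s, in which the tool goes at most 62.5 mm and 10.7 degrees, less where a joint would pass 70% of its speed; a pose out of reach is approached as far as the arm can. A call is refused whole if a number of a shift passes 62.5 or a number of a turn 10.7, either way. A call with a gripper value outside its range is refused whole. The fingers move at their own pace and stop on an object; the grip force is fixed at half the most. Time passes only in rows, so rows that do not move let the fingers close. It gives the time, the measured TCP pose, the force, the opening and the grip force at its end, in the units of the state.
- bot.get_obs(): the state, without advancing time (a new reading comes with each control period).
- snapshot(name): name is "scene" or "top" or "wrist"; returns a dict with "color" (400x640x3 uint8, red, green, blue), "depth" (400x640 float32, m along the optical axis (not along the pixel's ray), 0 where there is no reading), "intrinsics" (3x3 intrinsics, pixels), "extrinsics" (4x4, takes a point from camera to world coordinates); the wrist camera has in their place "mount" (4x4, takes a point from camera to tool coordinates, whose origin is the TCP and whose axes are the flange's). Camera axes: x right, y down, z forward; pixel columns grow to the right and rows downward; lengths in m; the calibration is good to about 2 mm. The wrist camera is an equidistant fisheye: a pixel r from the principal point sees the ray r / f radians off the axis. A picture is of the moment at which its call begins: read the wrist's pose just before it.
- bot.finish_job(): hands the job in; it is judged then, once.
Trained networks look in a picture, given as the dict that the camera call returned (one of the last four; its "shot" number tells which), for a name from the list of things; names that differ only in an ending like _2 or _b are one class to them, and where a whole thing is asked for, a point or a joint stands for the part that bears it (a point fixed in the world has none). Each returns a list of dicts, best first, with "score" (0 to 1); they miss things now and then, are a little off and sometimes report something else, mostly with a low value. They report only what shows in the picture. A call takes as long as a camera call.
- look_for(picture, thing): "bbox" ([left, top, right, bottom] in pixels, round what is visible of it).
- spot_point(picture, thing): "xy" ([column, row] in pixels: a listed point, or the origin of a listed thing).
The state is a dict: "time": time; "joints": joint angles; "qd": joint speeds; "effort": joint torques, N m; "eef_pos": TCP position; "eef_rot": TCP orientation; "wrist_force": force on the tool from outside, world axes, zero at the start; "wrist_torque": the same for the moment, N m; "width": opening from 0.0 (shut) to 1.0 (fully open); "grip_force": force on a finger pad.
Only numpy, scipy, OpenCV 4.12 (cv2) and the standard library are available. Lean on these libraries where they do the work, as an engineer would, in place of code of your own. Each camera call takes 0.05 s, during which the arm holds its last target. There are 200 camera calls.

## Working session

There is one attempt and no reset: what is moved stays moved. The work goes in short steps, Python scripts to look and compute and a tool call to move; the robot and the scene stay as the last step left them, time stands still between calls to the robot, and variables do not carry over. Pictures are saved under pics/ and viewed, at most 10 in all, crops included, and the job is handed in when it is done.

Besides the shell and the picture viewer there is one more tool, called by a JSON object that holds its "name" and its "arguments". send_rows: Moves the arm, as the interface text tells. Its arguments: {"type":"object","properties":{"moves":{"type":"array"}},"required":["moves"]}

```bash
mkdir -p pics
cat > h.py <<'E'
import numpy as np, cv2
from bench import bot, snapshot, look_for, spot_point
def world(p,uv,z=None,r=3):
    K=p["intrinsics"];T=p["extrinsics"];u,v=uv
    ray=np.array([(u-K[0,2])/K[0,0],(v-K[1,2])/K[1,1],1])
    if z is None:
        d=p["depth"][int(v)-r:int(v)+r+1,int(u)-r:int(u)+r+1];d=np.median(d[d>0])
        return (T@np.append(ray*d,1))[:3]
    o=T[:3,3];w=T[:3,:3]@ray
    return o+w*(z-o[2])/w[2]
E
cat > a.py <<'E'
from h import *
np.set_printoptions(precision=4,suppress=True)
o=bot.get_obs();print(o["time"],o["eef_pos"],o["eef_rot"],o["wrist_force"],bot.hold_point_z)
Z=dict(tray_push=.075,handle_push=.075,clip_leg=.075,lever_tip=.079,stand=0,bottle=0,tape=0,stopper_box=0)
for n in("top","scene"):
    p=snapshot(n);cv2.imwrite(f"pics/{n}0.png",p["color"][:,:,::-1])
    for t,z in Z.items():
        for q in spot_point(p,t)[:2]:
            print(n,t,round(q["score"],2),np.round(q["xy"]),world(p,q["xy"],z),world(p,q["xy"]))
E
python3 a.py
```

```text
0.0 [0.2185 0.5848 0.2044] [ 0.1779  0.984  -0.001  -0.0003] [-0.6137  0.3742 -0.1338] 0.0187
top tray_push 0.91 [430. 206.] [ 0.5746 -0.2122  0.075 ] [ 0.5726 -0.2081  0.0919]
top handle_push 0.97 [302. 248.] [0.4907 0.0612 0.075 ] [0.4905 0.0611 0.0786]
top clip_leg 0.53 [397. 210.] [ 0.5668 -0.1416  0.075 ] [ 0.5659 -0.1402  0.0833]
top lever_tip 0.52 [245. 213.] [0.5652 0.1811 0.079 ] [0.5655 0.1815 0.0761]
top stand 0.7 [345. 215.] [ 0.5645 -0.0353  0.    ] [ 0.5562 -0.03    0.0831]
top bottle 0.83 [377. 136.] [ 0.7494 -0.1134  0.    ] [ 0.7221 -0.0996  0.1026]
top tape 0.92 [305. 143.] [0.734  0.0529 0.    ] [ 0.7341  0.0529 -0.0002]
top stopper_box 0.64 [377. 274.] [ 0.4329 -0.1046  0.    ] [ 0.4336 -0.1003  0.0343]
scene tray_push 0.94 [210. 275.] [ 0.5726 -0.2103  0.075 ] [ 0.5723 -0.2101  0.0748]
scene tray_push 0.64 [346. 312.] [ 0.78   -0.1861  0.075 ] [ 0.768  -0.1554  0.0402]
scene handle_push 0.86 [263. 183.] [0.4899 0.0569 0.075 ] [0.4121 0.1663 0.0004]
scene clip_leg 0.49 [231. 244.] [ 0.5555 -0.1352  0.075 ] [ 0.5631 -0.1438  0.0836]
scene lever_tip 0.63 [325. 160.] [0.5602 0.1995 0.079 ] [0.569  0.1814 0.0889]
scene lever_tip 0.5 [196. 247.] [ 0.5142 -0.1707  0.079 ] [ 0.4643 -0.124   0.0287]
scene stand 0.84 [268. 250.] [ 0.5623 -0.0453  0.    ] [ 0.5722 -0.0592  0.0134]
scene bottle 0.62 [344. 312.] [ 0.7517 -0.1212  0.    ] [ 0.7658 -0.1564  0.04  ]
scene bottle 0.27 [267. 251.] [ 0.563  -0.0486  0.    ] [ 0.5718 -0.0608  0.0119]
scene tape 0.68 [373. 248.] [0.736  0.0506 0.    ] [0.7509 0.0028 0.0389]
scene stopper_box 0.83 [194. 248.] [ 0.4343 -0.1029  0.    ] [ 0.4628 -0.1291  0.0286]
```

Run:
```python
import cv2
a=cv2.imread("pics/top0.png")[110:300,200:470];b=cv2.imread("pics/scene0.png")[130:340,150:430]
cv2.imwrite("pics/t1.png",cv2.resize(a,None,fx=2.9,fy=2.9,interpolation=2));cv2.imwrite("pics/s1.png",cv2.resize(b,None,fx=2.8,fy=2.8,interpolation=2))
```

```text
(no output)
```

View pics/t1.png

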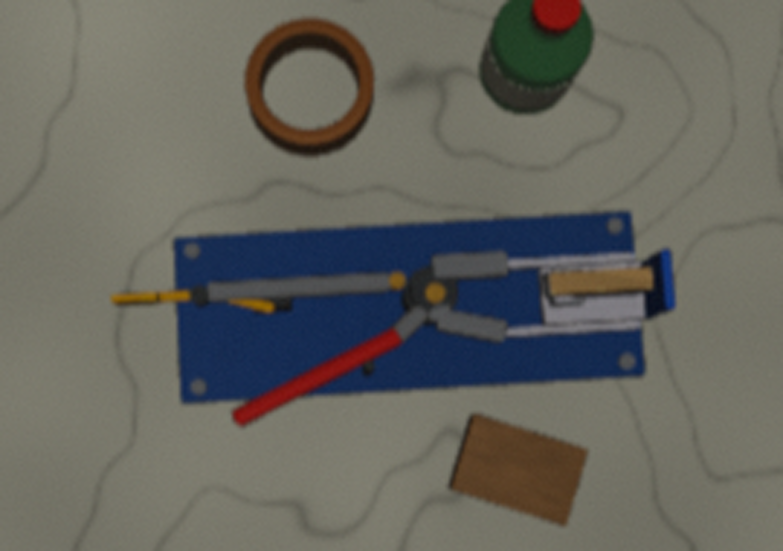

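View pics/s1.png

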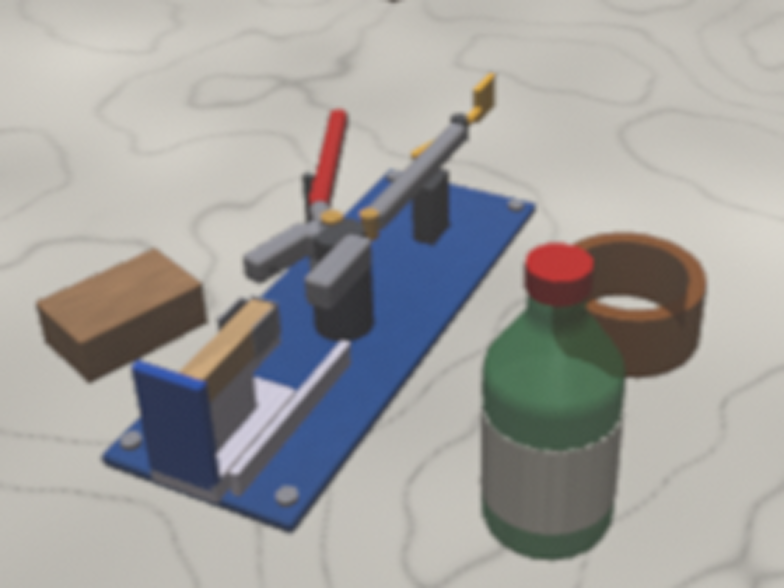

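The top view shows the plate from crop pixel (175,238) to (643,375), with the tray end on the right at (660,280), the open red handle at the lower left and the yellow lever at (150,298). The networks' points agree with this. Next I fit the plate to get the stand frame.

```bash
cat > b.py <<'E'
from h import *
np.set_printoptions(precision=4,suppress=True)
p=snapshot("top");c=p["color"].astype(int);d=p["depth"]
m=((c[:,:,2]>c[:,:,0]*1.5)&(c[:,:,2]>c[:,:,1]+15)).astype(np.uint8)
P=[];Q=[]
for v,u in np.argwhere(m):
    if d[v,u]>0:
        w=world(p,(u,v),r=0)
        (P if w[2]<.03 else Q).append(w)
P=np.array(P);Q=np.array(Q);print(len(P),np.median(P[:,2]),"tray plate",Q.mean(0),Q.min(0),Q.max(0))
zt=np.median(P[:,2])
(cx,cy),s,a=cv2.minAreaRect((P[:,:2]*1000).astype(np.float32));print(cx,cy,s,a)
th=np.radians(a if abs(a)<45 else a-90);X=np.array([np.cos(th),np.sin(th)]);Y=np.array([-X[1],X[0]])
O=np.array([cx,cy])/1000-.015*Y;print("th",th,"O",O)
np.save("st.npy",np.r_[O,th])
for n,q in dict(tray=(.5736,-.2112),hp=(.4907,.0612),lev=(.5655,.1815),clip=(.5665,-.1408),box=(.434,-.103),st=(.5645,-.0353)).items():
    e=np.array(q)-O;print(n,e@X,e@Y)
for n,c in (("red",(c[:,:,0]>2*c[:,:,1]+20)&(c[:,:,0]>2*c[:,:,2])),("yel",(c[:,:,0]>2.2*c[:,:,2])&(c[:,:,1]>1.6*c[:,:,2]))):
    W=np.array([world(p,(u,v),.08) for v,u in np.argwhere(c&(d>0)) ]);W=W[(W[:,0]<.63)]
    e=(W[:,:2]-O);print(n,len(W),"sx",(e@X).min(),(e@X).max(),"sy",(e@Y).min(),(e@Y).max())
    if n=="yel": k=(e@Y)>.195;print("paddle",len(W[k]),np.percentile(e[k]@X,[3,50,97]),np.percentile(e[k]@Y,[3,50,97]))
def g(sx,sy):return O+X*sx+Y*sy
E
python3 b.py
```

```text
7134 0.010232396341770422 tray plate [0.6052 0.0069 0.078 ] [ 0.5097 -0.2109  0.0305] [0.8201 0.5518 0.099 ]
642.9210815429688 198.55288696289062 (845.4797973632812, 250.13980102539062) 70.52729034423828
th -0.3398628977779336 O [0.6379 0.1844]
tray 0.07123839346835106 -0.39442390259578
hp -0.0977264322297934 -0.16524044403736735
lev -0.0673079114990763 -0.026886392428623587
clip 0.04107611917965954 -0.3304175965804057
box -0.09644585714249604 -0.3389496554438031
st 0.004021266804077495 -0.23161887232030293
red 361 sx -0.12597566128825977 -0.0285566813764185 sy -0.22162921207823166 -0.1268288719503462
yel 6063 sx -0.5648456435330222 0.06987332986787671 sy -0.3790554702345661 0.4454103432766508
paddle 4117 [-0.5477 -0.4621 -0.265 ] [0.1995 0.2605 0.4254]
```

```bash
python3 - <<'E'
s=open("b.py").read()
s=s.replace("P=[];Q=[]","n_,l,stt,_=cv2.connectedComponentsWithStats(m);m=(l==1+stt[1:,4].argmax())\nP=[];Q=[]")
s=s.replace('W=W[(W[:,0]<.63)]','W=W[(W[:,0]<.63)&(W[:,0]>.4)&(abs(W[:,1])<.26)]').replace("2.2*c[:,:,2])","2.2*c[:,:,2])&(c[:,:,0]>90)")
open("b.py","w").write(s)
E
python3 b.py
```

```text
b.py:11: RuntimeWarning: Mean of empty slice.
  P=np.array(P);Q=np.array(Q);print(len(P),np.median(P[:,2]),"tray plate",Q.mean(0),Q.min(0),Q.max(0))
  ret = ret.dtype.type(ret / rcount)
Traceback (most recent call last):
  File "b.py", line 11, in <module>
    P=np.array(P);Q=np.array(Q);print(len(P),np.median(P[:,2]),"tray plate",Q.mean(0),Q.min(0),Q.max(0))
                                                                                      ~~~~~^^^
ValueError: zero-size array to reduction operation minimum which has no identity
```

```bash
sed -i 's/,"tray plate".*$/)/' b.py; python3 b.py
```

```text
2219 0.009702112233502591
608.1969604492188 -22.296493530273438 (42.21038055419922, 358.3338317871094) 3.081975221633911
th 0.053790615082393724 O [ 0.609  -0.0373]
tray -0.044703256945427775 -0.1717701883260653
hp -0.11283785463383962 0.10469291336715933
lev -0.03167815195995765 0.22079731751225226
clip -0.04800795434733795 -0.10109028329583901
box -0.1782840059437317 -0.05622113598442066
st -0.04433288798692338 0.004364654413338702
red 360 sx -0.12601504535335822 -0.06838450157966132 sy 0.028580731727596335 0.1492489266038899
yel 463 sx -0.2001190713620333 -0.028090164839021426 sy -0.15405550448785776 0.23458723276001162
paddle 52 [-0.0342 -0.0311 -0.0283] [0.1967 0.2155 0.2334]
```

{"name": "send_rows", "arguments": {"moves": [[0,0,7.9,20,-50,5,1],[0,0,7.9,25,-50,5,1],[0,0,7.8,25,-50,0,1],[0,0,0,25,-50,0,1],[0,0,0,25,-50,0,1],[0,0,0,25,-50,0,1],[0,0,0,25,-50,0,1],[0,0,0,25,-50,0,1],[0,0,0,25,-50,0,1],[0,0,0,25,-50,0,1],[0,0,0,25,-50,0,1],[0,0,0,25,-50,0,1]]}}

```text
time: 2.55
eef_pos: [0.5145, -0.0164, 0.216]
eef_rot: [-0.027, 1.0, 0.0, 0.0]
wrist_force: [-0.1, 0.4, 0.3]
width: 0.003
grip_force: 0.0
```

{"name": "send_rows", "arguments": {"moves": [[0,0,0,15,-50,0,1],[0,0,0,15,-50,0,1],[0,0,0,15,-50,0,1],[0,0,0,15,-50,0,1],[0,0,0,3,-45,0,1],[0,0,0,0,0,-50,1],[0,0,0,0,0,-50,1],[0,0,0,0,0,-50,1],[0,0,0,0,0,-8,1],[0,0,0,0,0,0,1]]}}

```text
time: 3.8
eef_pos: [0.5773, -0.2598, 0.0585]
eef_rot: [-0.027, 1.0, -0.0, 0.0]
wrist_force: [0.6, -0.3, 0.7]
width: -0.003
grip_force: 0.0
```

{"name": "send_rows", "arguments": {"moves": [[0,0,0,-1,18,0,1],[0,0,0,0,5,0,1],[0,0,0,0,3,0,1],[0,0,0,0,3,0,1],[0,0,0,0,3,0,1],[0,0,0,-1,3,0,1],[0,0,0,0,3,0,1]]}}

```text
time: 4.68
eef_pos: [0.5747, -0.2223, 0.0577]
eef_rot: [-0.027, 1.0, -0.001, -0.0]
wrist_force: [-0.7, -2.7, -0.5]
width: 0.001
grip_force: 1.6
```

{"name": "send_rows", "arguments": {"moves": [[0,0,0,0,5,0,1],[0,0,0,0,5,0,1],[0,0,0,-1,5,0,1],[0,0,0,0,5,0,1]]}}

```text
time: 5.18
eef_pos: [0.5739, -0.2013, 0.0577]
eef_rot: [-0.027, 1.0, -0.0, 0.0]
wrist_force: [-1.3, -3.4, 0.4]
width: 0.005
grip_force: 1.7
```

{"name": "send_rows", "arguments": {"moves": [[0,0,0,0,4,0,1],[0,0,0,0,3,0,1],[0,0,0,-1,2,0,1]]}}

```text
time: 5.55
eef_pos: [0.5733, -0.1924, 0.0577]
eef_rot: [-0.027, 1.0, -0.0, 0.001]
wrist_force: [0.9, -3.7, -1.4]
width: -0.001
grip_force: 1.5
```

{"name": "send_rows", "arguments": {"moves": [[0,0,0,0,2,0,1],[0,0,0,0,2,0,1]]}}

```text
time: 5.8
eef_pos: [0.5731, -0.1885, 0.0578]
eef_rot: [-0.027, 1.0, -0.0, 0.0]
wrist_force: [0.8, -2.8, -2.7]
width: 0.001
grip_force: 1.5
```

{"name": "send_rows", "arguments": {"moves": [[0,0,0,0,2,0,1],[0,0,0,0,2,0,1]]}}

```text
time: 6.05
eef_pos: [0.5729, -0.1845, 0.0577]
eef_rot: [-0.027, 1.0, -0.0, 0.0]
wrist_force: [1.4, -4.1, -1.4]
width: 0.0
grip_force: 1.6
```

{"name": "send_rows", "arguments": {"moves": [[0,0,0,0,2,0,1],[0,0,0,0,2,0,1]]}}

```text
time: 6.3
eef_pos: [0.5728, -0.1805, 0.0577]
eef_rot: [-0.027, 1.0, -0.0, -0.0]
wrist_force: [0.6, -3.1, -1.7]
width: 0.002
grip_force: 1.6
```

{"name": "send_rows", "arguments": {"moves": [[0,0,0,0,1.5,0,1],[0,0,0,0,1.5,0,1]]}}

```text
time: 6.55
eef_pos: [0.5727, -0.1775, 0.0577]
eef_rot: [-0.027, 1.0, 0.0, -0.0]
wrist_force: [-0.1, -3.7, -0.6]
width: -0.002
grip_force: 1.5
```

{"name": "send_rows", "arguments": {"moves": [[0,0,0,0,1.5,0,1],[0,0,0,0,1.5,0,1]]}}

```text
time: 6.8
eef_pos: [0.5726, -0.1745, 0.0577]
eef_rot: [-0.027, 1.0, -0.0, -0.0]
wrist_force: [-1.5, -3.5, 0.6]
width: -0.002
grip_force: 1.5
```

{"name": "send_rows", "arguments": {"moves": [[0,0,0,0,1.5,0,1],[0,0,0,0,1,0,1]]}}

```text
time: 7.05
eef_pos: [0.5726, -0.172, 0.0576]
eef_rot: [-0.027, 1.0, 0.0, -0.0]
wrist_force: [-1.6, -3.3, 0.4]
width: -0.0
grip_force: 1.5
```

{"name": "send_rows", "arguments": {"moves": [[0,0,0,0,1.2,0,1],[0,0,0,0,1.2,0,1]]}}

```text
time: 7.3
eef_pos: [0.5727, -0.1696, 0.0576]
eef_rot: [-0.027, 1.0, 0.0, -0.0]
wrist_force: [-2.3, -3.4, -0.5]
width: -0.001
grip_force: 1.5
```

{"name": "send_rows", "arguments": {"moves": [[0,0,0,0,1.2,0,1],[0,0,0,0,1.2,0,1]]}}

```text
time: 7.55
eef_pos: [0.5727, -0.1691, 0.0577]
eef_rot: [-0.027, 1.0, -0.002, -0.0]
wrist_force: [-2.6, -9.9, -0.9]
width: 0.001
grip_force: 5.3
```

{"name": "send_rows", "arguments": {"moves": [[0,0,0,0,1.2,0,1],[0,0,0,0,1.2,0,1]]}}

```text
time: 7.8
eef_pos: [0.5727, -0.169, 0.0579]
eef_rot: [-0.027, 1.0, -0.004, -0.0]
wrist_force: [-2.9, -17.9, -3.2]
width: -0.004
grip_force: 8.5
```

{"name": "send_rows", "arguments": {"moves": [[0,0,0,0,-3,0,1],[0,0,0,0,-7,0,1],[0,0,0,0,-10,0,1],[0,0,0,0,-10,0,1],[0,0,0,0,0,50,1],[0,0,0,0,0,50,1],[0,0,0,-30,0,0,1]]}}

```text
time: 8.68
eef_pos: [0.5469, -0.1969, 0.1644]
eef_rot: [-0.027, 1.0, -0.003, 0.005]
wrist_force: [-0.0, 0.3, -0.3]
width: 0.002
grip_force: 0.0
```

Run:
```python
from h import *
np.set_printoptions(precision=4,suppress=True)
O=np.array([.5652,-.0397]);th=.0538;X=np.array([np.cos(th),np.sin(th)]);Y=np.array([-X[1],X[0]])
o=bot.get_obs();print(o["time"],o["eef_pos"],o["wrist_force"])
for n in("top","scene"):
    p=snapshot(n);cv2.imwrite(f"pics/{n}2.png",p["color"][:,:,::-1])
    for t,z in dict(tray_push=.075,clip_leg=.075,handle_push=.075).items():
        for q in spot_point(p,t)[:1]:
            e=world(p,q["xy"],z)[:2]-O;print(n,t,round(q["score"],2),e@X,e@Y)
```

```text
8.675 [ 0.5469 -0.1969  0.1644] [-0.0016  0.2517 -0.323 ]
top tray_push 0.85 -0.0009035095680618324 -0.11167697798667771
top clip_leg 0.5 -0.0029337378495950853 -0.040434761679132285
top handle_push 0.79 -0.0632208219497183 0.10645800424601545
scene tray_push 0.86 -0.008250641160880787 -0.10887740383243132
scene clip_leg 0.5 -0.0204403597775395 -0.03555125224231128
scene handle_push 0.79 -0.06961343551786366 0.10071595289424243
```

{"name": "send_rows", "arguments": {"moves": [[0,0,0,-20,50,0,1],[0,0,0,-20,50,0,1],[0,0,0,-20,50,0,1],[0,0,0,-20,50,0,1],[0,0,0,-20,50,0,1],[0,0,0,-14,22,0,1],[0,0,0,0,0,0,1],[0,0,0,0,0,-50,1],[0,0,0,0,0,-45,1],[0,0,0,0,0,0,1],[0,0,0,0,0,0,1]]}}

```text
time: 10.45
eef_pos: [0.4303, 0.0766, 0.0643]
eef_rot: [-0.027, 1.0, -0.0, 0.001]
wrist_force: [0.3, 0.0, 0.7]
width: 0.003
grip_force: 0.0
```

{"name": "send_rows", "arguments": {"moves": [[0,0,0,8,0,-4,1],[0,0,0,8,1,0,1],[0,0,0,4,0,0,1],[0,0,0,3,0,0,1],[0,0,0,3,0,0,1]]}}

```text
time: 11.08
eef_pos: [0.455, 0.0781, 0.0587]
eef_rot: [-0.027, 1.0, -0.0, -0.0]
wrist_force: [-0.0, 0.5, 0.5]
width: 0.005
grip_force: 0.0
```

{"name": "send_rows", "arguments": {"moves": [[0,0,0,3,0,0,1],[0,0,0,2,0,0,1]]}}

```text
time: 11.32
eef_pos: [0.46, 0.0781, 0.0587]
eef_rot: [-0.027, 1.0, -0.0, -0.0]
wrist_force: [0.3, 0.0, 0.0]
width: 0.003
grip_force: 0.0
```

{"name": "send_rows", "arguments": {"moves": [[0,0,0,2,0,0,1],[0,0,0,2,0,0,1]]}}

```text
time: 11.58
eef_pos: [0.464, 0.0781, 0.0587]
eef_rot: [-0.027, 1.0, 0.0, 0.0]
wrist_force: [0.3, 0.7, -1.0]
width: -0.003
grip_force: 0.0
```

{"name": "send_rows", "arguments": {"moves": [[0,0,0,2,0,0,1],[0,0,0,2,0,0,1]]}}

```text
time: 11.82
eef_pos: [0.468, 0.0781, 0.0587]
eef_rot: [-0.027, 1.0, 0.0, -0.0]
wrist_force: [0.2, -0.3, -0.2]
width: -0.003
grip_force: 0.0
```

{"name": "send_rows", "arguments": {"moves": [[0,0,0,2,0,0,1],[0,0,0,2,0,0,1]]}}

```text
time: 12.08
eef_pos: [0.472, 0.0781, 0.0587]
eef_rot: [-0.027, 1.0, -0.0, -0.0]
wrist_force: [0.5, -0.1, -0.8]
width: 0.005
grip_force: 0.0
```

{"name": "send_rows", "arguments": {"moves": [[0,0,0,2,0,0,1],[0,0,0,2,0,0,1]]}}

```text
time: 12.32
eef_pos: [0.476, 0.0781, 0.0587]
eef_rot: [-0.027, 1.0, 0.0, -0.0]
wrist_force: [1.1, 1.2, 0.4]
width: -0.003
grip_force: 0.0
```

{"name": "send_rows", "arguments": {"moves": [[0,0,0,2,0,0,1],[0,0,0,2,0,0,1]]}}

```text
time: 12.58
eef_pos: [0.48, 0.0781, 0.0587]
eef_rot: [-0.027, 1.0, 0.0, -0.0]
wrist_force: [0.4, 0.3, 0.5]
width: 0.001
grip_force: 0.0
```

{"name": "send_rows", "arguments": {"moves": [[0,0,0,2,0,0,1],[0,0,0,2,0,0,1]]}}

```text
time: 12.82
eef_pos: [0.484, 0.0781, 0.0587]
eef_rot: [-0.027, 1.0, -0.0, 0.0]
wrist_force: [-0.7, -0.3, -0.5]
width: -0.003
grip_force: 0.0
```

{"name": "send_rows", "arguments": {"moves": [[0,0,0,2,0,0,1],[0,0,0,2,0,0,1]]}}

```text
time: 13.08
eef_pos: [0.488, 0.0781, 0.0587]
eef_rot: [-0.027, 1.0, -0.0, 0.0]
wrist_force: [-0.5, -0.2, -0.3]
width: -0.001
grip_force: 0.0
```

Run:
```python
from h import *
p=snapshot("top");q=snapshot("scene")
a=cv2.resize(p["color"][150:290,220:440,::-1],None,fx=3.6,fy=3.6);b=cv2.resize(q["color"][100:300,150:400,::-1],None,fx=3,fy=3)
cv2.imwrite("pics/t3.png",a);cv2.imwrite("pics/s3.png",b)
```

```text
(no output)
```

View pics/t3.png

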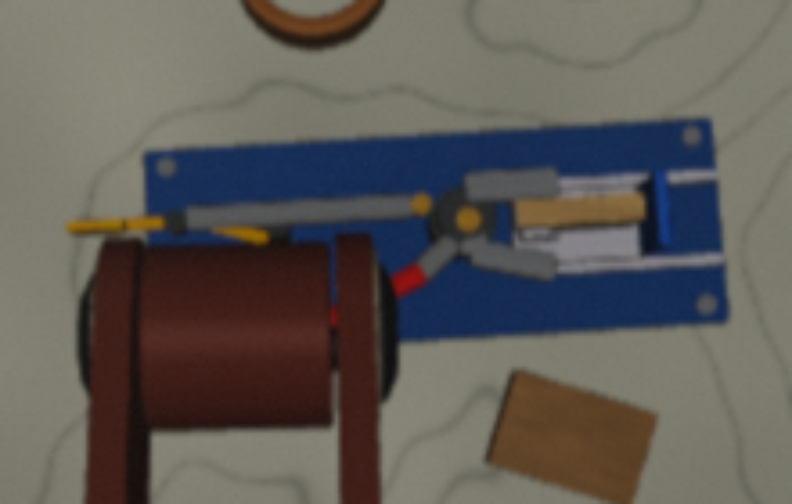

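View pics/s3.png

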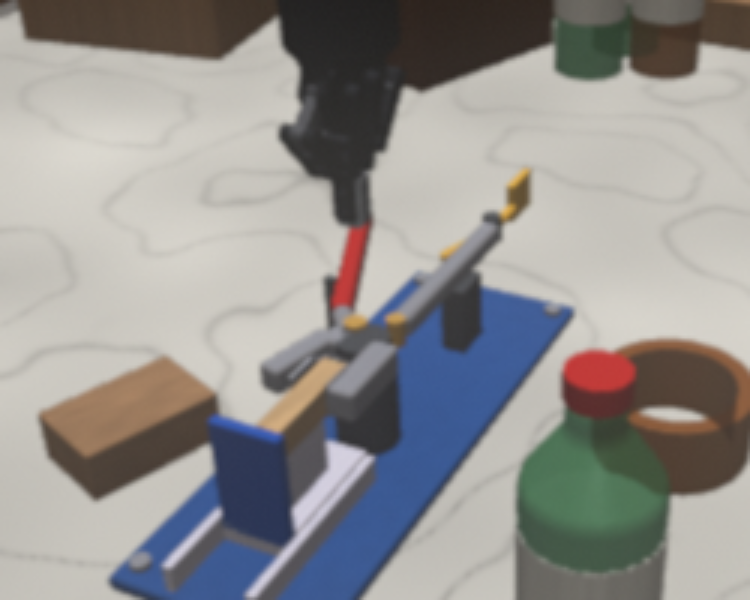

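The tray is home: its blue plate is at top-crop (660,210) and the batten is between the jaws. The handle doesn't seem to have moved, so I'll check the finger against it by projecting the TCP into the scene view.

Run:
```python
from h import *
np.set_printoptions(precision=4,suppress=True)
O=np.array([.5652,-.0397]);th=.0538;X=np.array([np.cos(th),np.sin(th)]);Y=np.array([-X[1],X[0]])
o=bot.get_obs();P=o["eef_pos"];print(P)
ims=[]
for n in("scene",):
    p=snapshot(n);T=np.linalg.inv(p["extrinsics"]);K=p["intrinsics"]
    print("cam",p["extrinsics"][:3,3])
    im=p["color"][:,:,::-1].copy();big=cv2.resize(im,None,fx=6,fy=6,interpolation=cv2.INTER_CUBIC)
    def pr(w):
        c=T@np.append(w,1);q=K@c[:3];return (q[:2]/q[2])
    def dot(w,col): 
        q=pr(w);print(w,q);cv2.circle(big,tuple(int(v) for v in (q+.5)*6),3,col,-1)
    dot(P,(0,255,0))
    for r in(35,120,170):
        a=np.arctan2(66,100);e=O-X*r/1000*np.sin(a)+Y*r/1000*np.cos(a);dot(np.r_[e,.075],(255,255,0))
    c=p["color"].astype(int);m=(c[:,:,0]>2*c[:,:,1]+20)&(c[:,:,0]>2*c[:,:,2]);m[:,320:]=0;m[:130]=0
    W=np.array([world(p,(u,v),.083) for v,u in np.argwhere(m)]);e=W[:,:2]-O
    s=np.c_[e@X,e@Y];print(len(s));
    for lo in np.arange(.03,.16,.015):
        k=(s[:,1]>lo)&(s[:,1]<lo+.015)
        if k.any():print(lo,s[k,0].min(),np.median(s[k,0]),s[k,0].max())
    u,v=pr(P);big=big[int(v*6)-300:int(v*6)+300,int(u*6)-350:int(u*6)+350]
    cv2.imwrite("pics/z4.png",big)
```

```text
[0.4881 0.0781 0.0587]
cam [ 0.9241 -0.5534  0.4917]
[0.4881 0.0781 0.0587] [268.2699 185.0615]
[ 0.5444 -0.0116  0.075 ] [267.1846 205.5473]
[0.4938 0.0568 0.075 ] [264.4661 183.3691]
[0.4641 0.0969 0.075 ] [263.0713 171.9906]
139
0.03 -0.038273204777495975 -0.03111158425116111 -0.024161453873371302
0.045 -0.04406701689094646 -0.03685971526776445 -0.029640514843280046
0.06 -0.04826770847239076 -0.04268976931031612 -0.035295944379321265
0.075 -0.05623269343051274 -0.04898356750702644 -0.041136397624134895
0.09 -0.06262410714620097 -0.055252909364090275 -0.047171105463768535
0.105 -0.06736114462465513 -0.06218187710047335 -0.05546544017303855
0.12 -0.06173794029549266 -0.06173794029549266 -0.06173794029549266
```

View pics/z4.png

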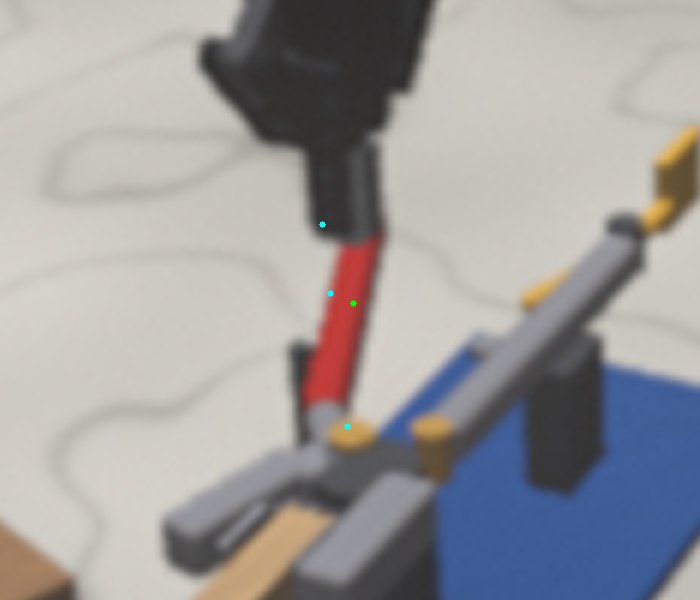

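The visible fingertip at (345,240) sits well above the projected TCP at (353,303), and the handle hasn't moved. The depth will show where the tip really is.

Run:
```python
from h import *
np.set_printoptions(precision=4,suppress=True)
O=np.array([.5652,-.0397]);th=.0538;X=np.array([np.cos(th),np.sin(th)]);Y=np.array([-X[1],X[0]])
p=snapshot("scene")
u0,v0=268.27-350/6,185.06-300/6
for x,y in ((320,170),(340,170),(365,170),(330,200),(340,225),(365,200),(370,225),(352,260),(345,300),(330,370)):
    u,v=u0+x/6,v0+y/6
    w=world(p,(round(u),round(v)),r=0);e=w[:2]-O;print((x,y),p["color"][round(v),round(u)],w,e@X,e@Y)
print(bot.get_obs()["joints"])
```

```text
(320, 170) [56 55 56] [0.4858 0.0684 0.1141] -0.07351985289224375 0.11217874634087062
(340, 170) [57 56 55] [0.4951 0.0688 0.116 ] -0.0641501874778271 0.1121229707839893
(365, 170) [66 65 65] [0.4993 0.0768 0.1134] -0.059565998461481355 0.11990683643286981
(330, 200) [55 54 53] [0.492  0.0652 0.1057] -0.06749301652112463 0.10865177341801525
(340, 225) [56 56 55] [0.4944 0.0673 0.0939] -0.06489802463814674 0.11069477657995389
(365, 200) [67 67 67] [0.5002 0.0743 0.1035] -0.05876467209090654 0.11732958142729659
(370, 225) [77 60 59] [0.5002 0.0767 0.0909] -0.058624697828015375 0.1197730718957811
(352, 260) [191  62  60] [0.5005 0.0644 0.0853] -0.05902042073230396 0.10745359530138614
(345, 300) [192  61  59] [0.511  0.0406 0.0838] -0.0498155104988337 0.08305339498851595
(330, 370) [190  62  60] [ 0.5337 -0.0014  0.0851] -0.029363160821304447 0.03992141375290923
[ 0.008  -0.1235  2.0412 -0.      1.224  -1.6169]
```

Run:
```python
from h import *
O=np.array([.5652,-.0397]);th=.0538;X=np.array([np.cos(th),np.sin(th)]);Y=np.array([-X[1],X[0]])
for n in("scene","top"):
  p=snapshot(n)
  for nm,c in (("old",cv2.imread(f"pics/{n}2.png")[:,:,::-1]),("now",p["color"])):
    c=c.astype(int);m=(c[:,:,0]>2*c[:,:,1]+20)&(c[:,:,0]>2*c[:,:,2])
    W=np.array([world(p,(u,v),.083) for v,u in np.argwhere(m)]);e=W[:,:2]-O;s=np.c_[e@X,e@Y];s=s[(abs(s[:,0]+.05)<.06)&(s[:,1]<.17)&(s[:,1]>0)]
    print(n,nm,len(s),s[:,1].max(),*[np.round([lo,*np.percentile(s[k,0],[5,50,95])],4) for lo in(.04,.06,.08,.1,.12,.14) for k in[(abs(s[:,1]-lo)<.006)] if k.any()],sep="\n ")
```

```text
scene
 old
 167
 0.14437694893821884
 [ 0.04   -0.038  -0.0313 -0.0259]
 [ 0.06   -0.0445 -0.0397 -0.0334]
 [ 0.08   -0.0527 -0.0477 -0.0427]
 [ 0.1    -0.0627 -0.057  -0.0525]
 [ 0.12   -0.0703 -0.0654 -0.0608]
 [ 0.14   -0.0777 -0.0729 -0.0694]
scene
 now
 139
 0.12026328165175595
 [ 0.04   -0.038  -0.0313 -0.0259]
 [ 0.06   -0.0445 -0.0397 -0.0334]
 [ 0.08   -0.0527 -0.0477 -0.0427]
 [ 0.1    -0.0627 -0.057  -0.0525]
 [ 0.12   -0.0667 -0.0635 -0.0603]
top
 old
 364
 0.1491188942380178
 [ 0.04   -0.0391 -0.0327 -0.0264]
 [ 0.06   -0.0481 -0.0418 -0.0341]
 [ 0.08   -0.0558 -0.0502 -0.0443]
 [ 0.1    -0.0644 -0.0582 -0.052 ]
 [ 0.12   -0.0732 -0.0671 -0.0607]
 [ 0.14   -0.0809 -0.0759 -0.0694]
top
 now
 73
 0.08490159280261472
 [ 0.04   -0.0391 -0.0327 -0.0264]
 [ 0.08   -0.0552 -0.0499 -0.0449]
```

{"name": "send_rows", "arguments": {"moves": [[0,0,0,0,0,30,1],[0,0,0,-30,0,20,1],[0,0,0,-20,0,0,1],[0,0,0,0,0,0,1],[0,0,0,0,0,0,1]]}}

```text
time: 14.0
eef_pos: [0.4382, 0.0781, 0.1087]
eef_rot: [-0.027, 1.0, -0.0, 0.0]
wrist_force: [1.2, -0.8, 0.6]
width: 0.002
grip_force: 0.0
```

Run:
```python
from h import *
np.set_printoptions(precision=4,suppress=True)
P=bot.get_obs()["eef_pos"];print(P)
p=snapshot("scene");T=np.linalg.inv(p["extrinsics"]);K=p["intrinsics"]
c=T@np.append(P,1);q=K@c[:3];u,v=q[:2]/q[2];print(u,v)
for y in range(int(v)-32,int(v)+8,2):
    w=world(p,(round(u),y),r=0);print(y,p["color"][y,round(u)],w-P)
im=p["color"][int(v)-60:int(v)+40,int(u)-60:int(u)+60,::-1];big=cv2.resize(im,None,fx=6,fy=6,interpolation=2);cv2.circle(big,(int((60+u%1)*6),int((60+v%1)*6)),3,(0,255,0),-1);cv2.imwrite("pics/z5.png",big)
```

```text
[0.4382 0.0781 0.1087]
246.5025427355087 158.77243743275665
126 [46 45 44] [ 0.013  -0.0053  0.0764]
128 [47 46 45] [ 0.0138 -0.0069  0.073 ]
130 [71 71 71] [ 0.0121 -0.0053  0.0679]
132 [71 71 71] [ 0.0125 -0.0065  0.0642]
134 [75 75 76] [ 0.0113 -0.0054  0.0593]
136 [76 77 76] [ 0.0117 -0.0065  0.0556]
138 [77 78 78] [ 0.0102 -0.0052  0.0505]
140 [78 77 78] [ 0.0102 -0.0058  0.0464]
142 [78 78 78] [ 0.0102 -0.0064  0.0423]
144 [80 80 80] [ 0.0089 -0.0053  0.0373]
146 [80 80 80] [ 0.01   -0.0074  0.0339]
148 [124 123 120] [ 0.0082 -0.0057  0.0285]
150 [194 192 185] [-0.1651  0.2206 -0.1059]
152 [199 196 188] [-0.1587  0.2113 -0.1067]
154 [199 196 188] [-0.1524  0.2023 -0.1076]
156 [189 186 179] [-0.1446  0.1912 -0.1071]
158 [185 182 175] [-0.137   0.1806 -0.1068]
160 [188 185 178] [-0.1295  0.1699 -0.1064]
162 [183 180 173] [-0.123   0.1606 -0.1067]
164 [196 193 185] [-0.1166  0.1515 -0.1069]
```

View pics/z5.png

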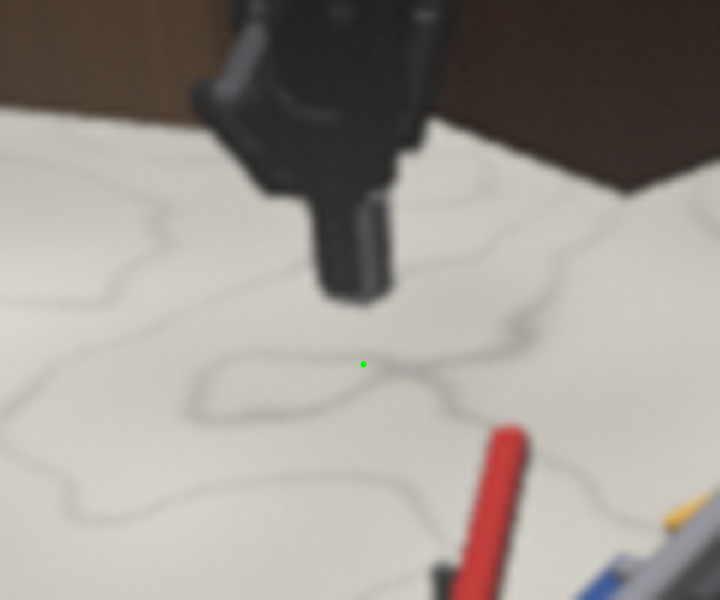

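The real fingertip ends at row 148, which is about 28 mm above the reported TCP, so the finger passed over the handle. I'll work with a reported z of 0.042, putting the tip at about 0.070. The knuckles then sit at about 0.115 and clear the pliers.

{"name": "send_rows", "arguments": {"moves": [[0,0,0,0,-4,-33,1],[0,0,0,0,-4,-33,1],[0,0,0,0,0,0,1],[0,0,0,8,0,0,1],[0,0,0,6,0,0,1],[0,0,0,4,0,0,1],[0,0,0,2,0,0,1]]}}

```text
time: 14.92
eef_pos: [0.4587, 0.0701, 0.0434]
eef_rot: [-0.027, 1.0, -0.0, 0.001]
wrist_force: [0.1, -0.1, -0.4]
width: 0.0
grip_force: 0.0
```

{"name": "send_rows", "arguments": {"moves": [[0,0,0,2,0,0,1],[0,0,0,2,0,0,1]]}}

```text
time: 15.18
eef_pos: [0.4619, 0.0701, 0.0427]
eef_rot: [-0.027, 1.0, -0.0, -0.0]
wrist_force: [0.2, 0.3, -0.1]
width: 0.001
grip_force: 0.0
```

{"name": "send_rows", "arguments": {"moves": [[0,0,0,2,0,0,1],[0,0,0,2,0,0,1]]}}

```text
time: 15.42
eef_pos: [0.4659, 0.0701, 0.0427]
eef_rot: [-0.027, 1.0, 0.0, -0.0]
wrist_force: [-0.5, -0.0, 0.0]
width: 0.0
grip_force: 0.0
```

{"name": "send_rows", "arguments": {"moves": [[0,0,0,2,0,0,1],[0,0,0,2,0,0,1]]}}

```text
time: 15.68
eef_pos: [0.47, 0.0701, 0.0427]
eef_rot: [-0.027, 1.0, -0.0, -0.0]
wrist_force: [-0.2, 0.3, -0.0]
width: -0.001
grip_force: 0.0
```

{"name": "send_rows", "arguments": {"moves": [[0,0,0,1.5,0,0,1],[0,0,0,1.5,0,0,1]]}}

```text
time: 15.92
eef_pos: [0.473, 0.0701, 0.0427]
eef_rot: [-0.027, 1.0, -0.0, -0.0]
wrist_force: [0.3, 0.5, -0.0]
width: 0.006
grip_force: 0.0
```

{"name": "send_rows", "arguments": {"moves": [[0,0,0,1.5,0,0,1],[0,0,0,1.5,0,0,1]]}}

```text
time: 16.18
eef_pos: [0.4748, 0.0702, 0.0424]
eef_rot: [-0.027, 1.0, 0.0, -0.002]
wrist_force: [-5.8, -0.7, 1.5]
width: -0.001
grip_force: 2.4
```

{"name": "send_rows", "arguments": {"moves": [[0,0,0,1.5,0,0,1],[0,0,0,1.5,0,0,1]]}}

```text
time: 16.42
eef_pos: [0.4757, 0.0702, 0.0419]
eef_rot: [-0.027, 1.0, 0.0, -0.004]
wrist_force: [-12.5, 0.1, 6.7]
width: 0.001
grip_force: 5.4
```

{"name": "send_rows", "arguments": {"moves": [[0,0,0,1,0,0,1]]}}

```text
time: 16.55
eef_pos: [0.4763, 0.0703, 0.0417]
eef_rot: [-0.027, 1.0, 0.0, -0.005]
wrist_force: [-12.1, 1.4, 7.0]
width: -0.003
grip_force: 5.4
```

{"name": "send_rows", "arguments": {"moves": [[0,0,0,1,0,0,1]]}}

```text
time: 16.68
eef_pos: [0.477, 0.0704, 0.0415]
eef_rot: [-0.027, 1.0, 0.0, -0.005]
wrist_force: [-12.2, -0.3, 6.7]
width: 0.005
grip_force: 5.5
```

{"name": "send_rows", "arguments": {"moves": [[0,0,0,1,0,0.4,1],[0,0,0,1,0,0.4,1]]}}

```text
time: 16.92
eef_pos: [0.478, 0.0708, 0.0417]
eef_rot: [-0.027, 1.0, 0.001, -0.006]
wrist_force: [-13.7, 2.7, 5.7]
width: -0.004
grip_force: 5.8
```

{"name": "send_rows", "arguments": {"moves": [[0,0,0,1,0,0.4,1],[0,0,0,1,0,0.4,1]]}}

```text
time: 17.18
eef_pos: [0.4791, 0.0712, 0.0419]
eef_rot: [-0.027, 1.0, 0.001, -0.007]
wrist_force: [-14.6, 3.7, 3.6]
width: 0.001
grip_force: 6.0
```

{"name": "send_rows", "arguments": {"moves": [[0,0,0,1,0,0.2,1],[0,0,0,1,0,0,1]]}}

```text
time: 17.42
eef_pos: [0.4809, 0.0711, 0.0418]
eef_rot: [-0.027, 1.0, 0.001, -0.007]
wrist_force: [-15.3, 3.9, 4.0]
width: -0.0
grip_force: 6.2
```

{"name": "send_rows", "arguments": {"moves": [[0,0,0,1,0.5,0.2,1],[0,0,0,1,0.5,0.2,1]]}}

```text
time: 17.68
eef_pos: [0.4825, 0.0722, 0.042]
eef_rot: [-0.027, 1.0, 0.001, -0.008]
wrist_force: [-14.1, 3.0, 3.3]
width: -0.0
grip_force: 6.3
```

{"name": "send_rows", "arguments": {"moves": [[0,0,0,1,0.5,0.2,1],[0,0,0,1,0.5,0.2,1]]}}

```text
time: 17.92
eef_pos: [0.4843, 0.0732, 0.0421]
eef_rot: [-0.027, 1.0, 0.001, -0.008]
wrist_force: [-14.1, 3.5, 2.8]
width: -0.002
grip_force: 6.3
```

{"name": "send_rows", "arguments": {"moves": [[0,0,0,1,0.5,0.2,1],[0,0,0,1,0.5,0.2,1]]}}

```text
time: 18.18
eef_pos: [0.486, 0.0742, 0.0422]
eef_rot: [-0.027, 1.0, 0.001, -0.008]
wrist_force: [-14.8, 3.3, 2.0]
width: -0.003
grip_force: 6.3
```

{"name": "send_rows", "arguments": {"moves": [[0,0,0,1,0.3,0.1,1],[0,0,0,1,0.3,0.1,1],[0,0,0,1,0.3,0.1,1]]}}

```text
time: 18.55
eef_pos: [0.4887, 0.0756, 0.0423]
eef_rot: [-0.027, 1.0, 0.002, -0.009]
wrist_force: [-14.7, 5.1, 0.7]
width: -0.002
grip_force: 6.3
```

{"name": "send_rows", "arguments": {"moves": [[0,0,0,1,0.3,0.1,1],[0,0,0,1,0.3,0.1,1],[0,0,0,1,0.3,0.1,1]]}}

```text
time: 18.92
eef_pos: [0.4917, 0.0765, 0.0424]
eef_rot: [-0.027, 1.0, 0.002, -0.008]
wrist_force: [-13.3, 5.0, -0.8]
width: -0.0
grip_force: 6.0
```

{"name": "send_rows", "arguments": {"moves": [[0,0,0,1,0.3,0,1],[0,0,0,1,0.3,0,1],[0,0,0,1,0.3,0,1]]}}

```text
time: 19.3
eef_pos: [0.4952, 0.0774, 0.0426]
eef_rot: [-0.027, 1.0, 0.002, -0.008]
wrist_force: [-13.4, 3.9, 0.5]
width: -0.002
grip_force: 5.4
```

{"name": "send_rows", "arguments": {"moves": [[0,0,0,1,0.3,0,1],[0,0,0,1,0.3,0,1]]}}

```text
time: 19.55
eef_pos: [0.4977, 0.078, 0.0428]
eef_rot: [-0.027, 1.0, 0.002, -0.007]
wrist_force: [-11.9, 5.3, -0.2]
width: 0.0
grip_force: 5.1
```

{"name": "send_rows", "arguments": {"moves": [[0,0,0,1,0.3,0,1],[0,0,0,1,0.3,0,1]]}}

```text
time: 19.8
eef_pos: [0.4998, 0.0786, 0.0429]
eef_rot: [-0.027, 1.0, 0.002, -0.007]
wrist_force: [-12.1, 6.2, -0.9]
width: -0.003
grip_force: 5.1
```

{"name": "send_rows", "arguments": {"moves": [[0,0,0,1,0.2,0,1],[0,0,0,1,0.2,0,1]]}}

```text
time: 20.05
eef_pos: [0.502, 0.0789, 0.0429]
eef_rot: [-0.027, 1.0, 0.002, -0.007]
wrist_force: [-11.3, 4.6, -0.4]
width: -0.001
grip_force: 4.8
```

{"name": "send_rows", "arguments": {"moves": [[0,0,0,1,0.2,0,1],[0,0,0,1,0.2,0,1]]}}

```text
time: 20.3
eef_pos: [0.5047, 0.0792, 0.0432]
eef_rot: [-0.027, 1.0, 0.001, -0.006]
wrist_force: [-8.9, 3.9, -0.5]
width: 0.005
grip_force: 4.0
```

{"name": "send_rows", "arguments": {"moves": [[0,0,0,1,0.2,0,1],[0,0,0,1,0.2,0,1]]}}

```text
time: 20.55
eef_pos: [0.5077, 0.0793, 0.0435]
eef_rot: [-0.027, 1.0, 0.001, -0.005]
wrist_force: [-7.2, 3.5, -2.1]
width: 0.0
grip_force: 3.1
```

{"name": "send_rows", "arguments": {"moves": [[0,0,0,1,0.2,0,1],[0,0,0,1,0.2,0,1]]}}

```text
time: 20.8
eef_pos: [0.5108, 0.0793, 0.0441]
eef_rot: [-0.027, 1.0, 0.001, -0.003]
wrist_force: [-4.7, 2.7, -2.3]
width: -0.002
grip_force: 2.0
```

{"name": "send_rows", "arguments": {"moves": [[0,0,0,1,0.2,0,1]]}}

```text
time: 20.92
eef_pos: [0.513, 0.0791, 0.0447]
eef_rot: [-0.027, 1.0, 0.0, -0.002]
wrist_force: [-1.8, 0.1, -0.8]
width: -0.0
grip_force: 1.4
```

{"name": "send_rows", "arguments": {"moves": [[0,0,0,1,0.2,0,1]]}}

```text
time: 21.05
eef_pos: [0.5161, 0.0789, 0.0461]
eef_rot: [-0.027, 1.0, -0.0, 0.0]
wrist_force: [-1.0, -0.7, -0.3]
width: 0.001
grip_force: 0.3
```

{"name": "send_rows", "arguments": {"moves": [[0,0,0,1,0,-1,1],[0,0,0,1,0,0,1]]}}

```text
time: 21.3
eef_pos: [0.5182, 0.079, 0.0461]
eef_rot: [-0.027, 1.0, 0.0, -0.0]
wrist_force: [-5.2, 0.6, 4.7]
width: -0.0
grip_force: 2.6
```

{"name": "send_rows", "arguments": {"moves": [[0,0,0,1,0,0,1]]}}

```text
time: 21.42
eef_pos: [0.5183, 0.079, 0.0458]
eef_rot: [-0.027, 1.0, 0.0, -0.001]
wrist_force: [-8.9, 0.3, 5.7]
width: 0.001
grip_force: 3.9
```

{"name": "send_rows", "arguments": {"moves": [[0,0,0,1,0,0,1]]}}

```text
time: 21.55
eef_pos: [0.5185, 0.0792, 0.0458]
eef_rot: [-0.027, 1.0, 0.0, -0.002]
wrist_force: [-10.6, 0.3, 7.8]
width: -0.002
grip_force: 5.3
```

{"name": "send_rows", "arguments": {"moves": [[0,0,0,1,0,0,1]]}}

```text
time: 21.68
eef_pos: [0.5186, 0.0792, 0.0457]
eef_rot: [-0.027, 1.0, 0.0, -0.003]
wrist_force: [-13.4, 0.4, 10.4]
width: 0.0
grip_force: 6.8
```

The handle is on its hard stop. I'll back off and check that it stays locked.

{"name": "send_rows", "arguments": {"moves": [[0,0,0,-4,0,0,1],[0,0,0,-10,0,0,1],[0,0,0,-26,0,0,1],[0,0,0,-30,0,0,1],[0,0,0,0,0,40,1],[0,0,0,0,0,30,1]]}}

```text
time: 22.42
eef_pos: [0.4507, 0.0789, 0.1164]
eef_rot: [-0.027, 1.0, -0.0, 0.001]
wrist_force: [1.3, -0.7, -0.3]
width: 0.005
grip_force: 0.0
```

```bash
cat > c.py <<'E'
from h import *
np.set_printoptions(precision=4,suppress=True)
O=np.array([.5652,-.0397]);th=.0538;X=np.array([np.cos(th),np.sin(th)]);Y=np.array([-X[1],X[0]])
o=bot.get_obs();print(o["time"],o["eef_pos"],o["wrist_force"])
for n in("top","scene"):
    p=snapshot(n);cv2.imwrite(f"pics/{n}6.png",p["color"][:,:,::-1])
    for t,z in dict(tray_push=.075,clip_leg=.075,handle_push=.075,lever_tip=.079).items():
        for q in spot_point(p,t)[:1]:
            e=world(p,q["xy"],z)[:2]-O;print(n,t,round(q["score"],2),e@X,e@Y)
    c=p["color"].astype(int);m=(c[:,:,0]>2*c[:,:,2])&(c[:,:,1]>1.4*c[:,:,2])&(c[:,:,0]>90)
    W=np.array([world(p,(u,v),.085) for v,u in np.argwhere(m)]);e=W[:,:2]-O;s=np.c_[e@X,e@Y];s=s[(abs(s[:,0])<.04)&(s[:,1]<.25)&(s[:,1]>.2)]
    if len(s):print(n,"paddle",len(s),np.percentile(s,[5,50,95],axis=0))
E
python3 c.py
```

```text
22.425 [0.4507 0.0789 0.1164] [ 1.2608 -0.652  -0.3435]
top tray_push 0.63 -0.003824517077379207 -0.11694470640119173
top handle_push 0.86 -0.03098292977832095 0.12276617780232174
top lever_tip 0.67 0.007773027685562299 0.22531362125924642
top paddle 50 [[0.0094 0.2024]
 [0.0122 0.2171]
 [0.015  0.2319]]
scene tray_push 0.83 -0.010730061255456192 -0.1179297390088404
scene clip_leg 0.39 -0.008713738101970696 -0.11622286212839875
scene handle_push 0.91 -0.028482945360138054 0.11267704453897125
scene lever_tip 0.65 0.013530273916014824 0.22750752439486127
scene paddle 21 [[0.0042 0.2128]
 [0.0063 0.2272]
 [0.0102 0.2428]]
```

Locked at about -30 mm. The tray estimate shifted by about 5 mm, so I'll compare the pictures.

Run:
```python
import cv2,numpy as np
L=[]
for k in "26":
    t=cv2.imread(f"pics/top{k}.png")[180:245,330:425];s=cv2.imread(f"pics/scene{k}.png")[190:300,175:300]
    L.append(np.hstack([cv2.resize(t,(400,274),interpolation=2),cv2.resize(s,(312,274),interpolation=2)]))
cv2.imwrite("pics/cmp.png",np.vstack(L))
a,b=[cv2.cvtColor(cv2.imread(f"pics/top{k}.png"),6).astype(np.float32)[195:235,395:418] for k in "26"]
print(cv2.phaseCorrelate(a,b),np.abs(a-b).mean())
```

```text
((0.2111493108719813, 0.04505043643017714), 0.965664425988992) 7.6684785
```

View pics/cmp.png

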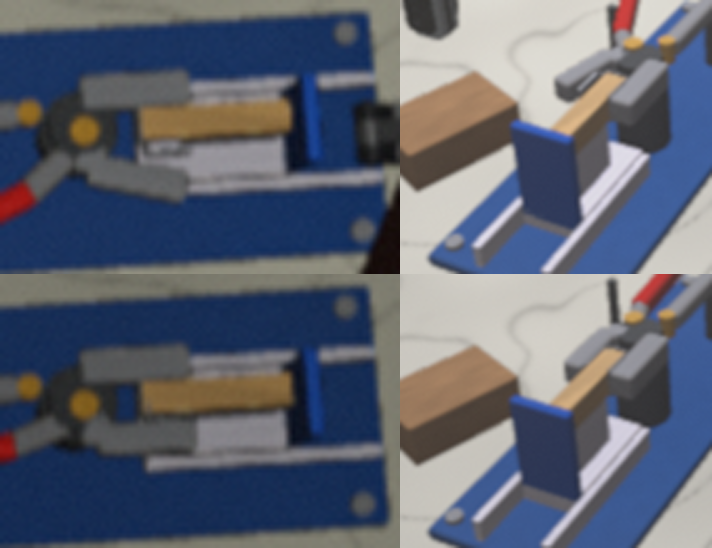

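Run:
```python
import cv2,numpy as np
for n in("top","scene"):
  for k in "26":
    c=cv2.imread(f"pics/{n}{k}.png").astype(float)
    if n=="top":
        r=c[198:212,390:415,0]-0.5*c[198:212,390:415,2]-55;r=np.clip(r,0,None)
        print(n,k,"centroid col",(r*np.arange(390,415)).sum()/r.sum(), "row-wise max",r.max(1).round()[:14])
        w=c[203:208,330:415,2].mean(0);print(w[60:80].round())
    else:
        b=np.clip(c[225:262,205:245,0]-c[225:262,205:245,2]*1.5-40,0,None)
        print(n,k,(b*np.arange(205,245)).sum()/b.sum(),(b.T*np.arange(225,262)).sum()/b.sum())
def gray(n,k):return cv2.imread(f"pics/{n}{k}.png",0).astype(np.float32)
for n,(r0,r1,c0,c1) in dict(top=(196,222,385,412),scene=(225,295,205,255)).items():
    T=gray(n,2)[r0:r1,c0:c1];S=gray(n,6)[r0-6:r1+6,c0-6:c1+6]
    f=8;R=cv2.matchTemplate(cv2.resize(S,None,fx=f,fy=f,interpolation=2),cv2.resize(T,None,fx=f,fy=f,interpolation=2),5)
    m=cv2.minMaxLoc(R);print(n,"shift px",np.array(m[3])/f-6,m[1])
```

```text
top 2 centroid col 404.981310603691 row-wise max [65. 72. 74. 74. 74. 73. 74. 74. 75. 75. 75. 76. 76. 76.]
[148. 150. 149. 150. 151. 151. 145. 139. 112.  51.  16.  13.  20.  26.
  23.  21.  23.  24.  23.  23.]
top 6 centroid col 405.54693100358423 row-wise max [50. 58. 58. 60. 60. 60. 59. 62. 58. 60. 61. 60. 59. 60.]
[131. 133. 133. 132. 134. 135. 131. 127. 115.  58.  17.  14.  16.  22.
  23.  21.  19.  22.  22.  21.]
scene 2 231.07991631799163 243.2205020920502
scene 6 230.89630166787526 243.3949722020788
top shift px [0.375 0.   ] 0.9967288970947266
scene shift px [-0.125  0.125] 0.9817339181900024
```

Only about 1 mm, so the tray still counts as home, and the jaws sit on the clip. Next is the lever.

{"name": "send_rows", "arguments": {"moves": [[0,0,0,0,50,0,1],[0,0,0,0,55,0,1],[0,0,0,30,0,0,1],[0,0,0,26,0,0,1],[0,0,0,0,0,-35,1],[0,0,0,0,0,-36,1],[0,0,0,0,0,0,1],[0,0,0,0,0,0,1]]}}

```text
time: 23.92
eef_pos: [0.5075, 0.1841, 0.0452]
eef_rot: [-0.027, 1.0, 0.0, 0.0]
wrist_force: [0.6, -0.4, 0.2]
width: -0.001
grip_force: 0.0
```

{"name": "send_rows", "arguments": {"moves": [[0,0,0,10,0,0,1],[0,0,0,8,0,0,1],[0,0,0,5,0,0,1],[0,0,0,4,0,0,1],[0,0,0,2,0,0,1],[0,0,0,2,0,0,1]]}}

```text
time: 24.68
eef_pos: [0.5378, 0.184, 0.0442]
eef_rot: [-0.027, 1.0, -0.0, -0.0]
wrist_force: [0.4, -0.2, 0.1]
width: -0.004
grip_force: 0.0
```

{"name": "send_rows", "arguments": {"moves": [[0,0,0,2,0,0,1],[0,0,0,2,0,0,1],[0,0,0,2,0,0,1]]}}

```text
time: 25.05
eef_pos: [0.544, 0.184, 0.0443]
eef_rot: [-0.027, 1.0, -0.0, 0.0]
wrist_force: [-0.4, -1.0, -0.2]
width: -0.005
grip_force: 0.0
```

{"name": "send_rows", "arguments": {"moves": [[0,0,0,1.5,0,0,1],[0,0,0,1.5,0,0,1],[0,0,0,1.5,0,0,1]]}}

```text
time: 25.42
eef_pos: [0.5484, 0.184, 0.0443]
eef_rot: [-0.027, 1.0, -0.0, -0.0]
wrist_force: [0.7, -0.0, 0.1]
width: 0.003
grip_force: 0.0
```

{"name": "send_rows", "arguments": {"moves": [[0,0,0,1.5,0,0,1],[0,0,0,1.5,0,0,1],[0,0,0,1.5,0,0,1]]}}

```text
time: 25.8
eef_pos: [0.5527, 0.1841, 0.0443]
eef_rot: [-0.027, 1.0, 0.0, -0.0]
wrist_force: [-1.9, 0.6, 1.4]
width: 0.001
grip_force: 0.8
```

{"name": "send_rows", "arguments": {"moves": [[0,0,0,1.5,0,0,1],[0,0,0,1.5,0,0,1]]}}

```text
time: 26.05
eef_pos: [0.5558, 0.1842, 0.0443]
eef_rot: [-0.027, 1.0, 0.0, -0.0]
wrist_force: [-1.3, 0.3, 1.1]
width: 0.003
grip_force: 0.9
```

{"name": "send_rows", "arguments": {"moves": [[0,0,0,1.5,0,0,1],[0,0,0,1.5,0,0,1]]}}

```text
time: 26.3
eef_pos: [0.5588, 0.1841, 0.0442]
eef_rot: [-0.027, 1.0, 0.0, -0.0]
wrist_force: [-2.4, 1.3, 1.3]
width: 0.001
grip_force: 1.0
```

{"name": "send_rows", "arguments": {"moves": [[0,0,0,1.5,0,0,1],[0,0,0,1.5,0,0,1]]}}

```text
time: 26.55
eef_pos: [0.5619, 0.184, 0.0442]
eef_rot: [-0.027, 1.0, -0.0, -0.0]
wrist_force: [-2.3, 1.4, 0.1]
width: -0.002
grip_force: 1.2
```

{"name": "send_rows", "arguments": {"moves": [[0,0,0,1.5,0,0,1],[0,0,0,1.5,0,0,1]]}}

```text
time: 26.8
eef_pos: [0.5644, 0.1837, 0.0442]
eef_rot: [-0.027, 1.0, -0.0, -0.001]
wrist_force: [-5.9, -0.2, 3.4]
width: 0.001
grip_force: 2.5
```

{"name": "send_rows", "arguments": {"moves": [[0,0,0,1.5,0,0,1],[0,0,0,1.5,0,0,1]]}}

```text
time: 27.05
eef_pos: [0.567, 0.1835, 0.0441]
eef_rot: [-0.027, 1.0, -0.001, -0.001]
wrist_force: [-5.3, -1.4, 1.5]
width: -0.001
grip_force: 2.4
```

{"name": "send_rows", "arguments": {"moves": [[0,0,0,1.5,0,0,1],[0,0,0,1.5,0,0,1]]}}

```text
time: 27.3
eef_pos: [0.5706, 0.1836, 0.0439]
eef_rot: [-0.027, 1.0, -0.0, -0.0]
wrist_force: [-4.7, -1.4, 0.7]
width: 0.002
grip_force: 1.4
```

```bash
sed -i 's/6.png/7.png/' c.py; python3 c.py
```

```text
27.3 [0.5706 0.1836 0.0439] [-4.7205 -1.4267  0.7004]
top tray_push 0.72 0.007819824162095916 -0.11567456661050704
top clip_leg 0.54 -0.0015473950800693886 -0.04203729872521379
top handle_push 0.6 -0.03878344228358211 0.12598560658106825
scene handle_push 0.81 -0.07381768442627845 0.10753518412676996
scene lever_tip 0.8 0.025613664796590416 0.22703080316195923
scene paddle 42 [[0.016  0.2068]
 [0.0229 0.2217]
 [0.0301 0.2361]]
```

{"name": "send_rows", "arguments": {"moves": [[0,0,0,-5,0,0,1],[0,0,0,-15,0,0,1],[0,0,0,-25,0,0,1],[0,0,0,-10,0,0,1],[0,0,0,0,10,40,1],[0,0,0,-20,50,50,1],[0,0,0,-20,50,0,1],[0,0,0,0,50,0,1],[0,0,0,0,0,0,1]]}}

```text
time: 28.92
eef_pos: [0.4788, 0.3394, 0.1278]
eef_rot: [-0.029, 1.0, 0.001, 0.001]
wrist_force: [0.1, -0.3, -1.1]
width: 0.005
grip_force: 0.0
```

```bash
sed -i 's/7.png/8.png/' c.py; python3 c.py
python3 - <<'E'
import cv2,numpy as np
t=cv2.imread("pics/top8.png")[170:260,220:430];s=cv2.imread("pics/scene8.png")[130:300,175:350]
cv2.imwrite("pics/fin.png",np.vstack([cv2.resize(t,(700,300),interpolation=2),cv2.copyMakeBorder(cv2.resize(s,(309,300),interpolation=2),0,0,0,391,0)]))
def gray(n,k):return cv2.imread(f"pics/{n}{k}.png",0).astype(np.float32)
for n,(r0,r1,c0,c1) in dict(top=(196,222,385,412),scene=(225,295,205,255)).items():
  for k in (7,8):
    T=gray(n,2)[r0:r1,c0:c1];S=gray(n,k)[r0-6:r1+6,c0-6:c1+6]
    f=8;R=cv2.matchTemplate(cv2.resize(S,None,fx=f,fy=f,interpolation=2),cv2.resize(T,None,fx=f,fy=f,interpolation=2),5)
    m=cv2.minMaxLoc(R);print(n,k,"shift px",np.array(m[3])/f-6,m[1])
E
```

```text
28.925 [0.4788 0.3394 0.1278] [ 0.0635 -0.2858 -1.1224]
top tray_push 0.58 -0.0022945436585177286 -0.11644714312097461
top clip_leg 0.39 -0.0038808561314947147 -0.03865637101746632
top handle_push 0.79 -0.06873016682442616 0.10239735724664058
top lever_tip 0.7 0.010211826670926441 0.2237212418908561
top paddle 49 [[0.0095 0.2024]
 [0.0122 0.2171]
 [0.015  0.2318]]
scene tray_push 0.71 -0.003420874631956368 -0.11714019665123833
scene handle_push 0.83 -0.071694630647007 0.10388902162709907
scene lever_tip 0.7 0.04965085871233463 -0.08907056704028338
scene paddle 21 [[0.0042 0.2128]
 [0.0063 0.2272]
 [0.0102 0.2428]]
top 7 shift px [0.375 0.   ] 0.9965553283691406
top 8 shift px [0.375 0.   ] 0.9965721964836121
scene 7 shift px [-0.125  0.125] 0.9969372153282166
scene 8 shift px [-0.125  0.125] 0.9970189332962036
```

View pics/fin.png

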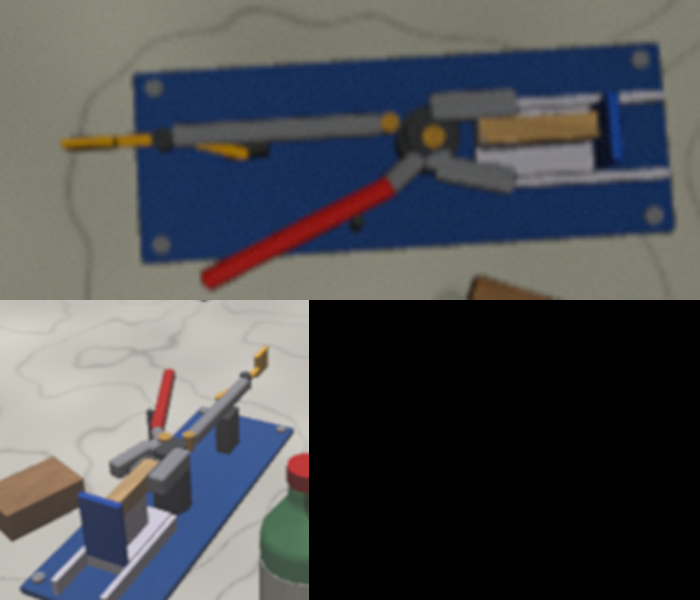

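The pliers are open with the handle at about -69 mm, the lever is at rest at (105,142), the clip is flat, and the tray is within 1 mm of home. The robot is clear, so I'm handing in.

```bash
python3 -c "
from bench import bot
print(bot.finish_job())"
```

```text
the job is handed in; nothing more can be done
None
```

I finished the task and handed it in; no verdict came back. The tray was pushed home, the pliers locked on the clip and were sprung open with the yellow lever, and wrist forces stayed under about 19 N at every reading. In the last pictures the tray is within about 1 mm of home, the lever is at rest, the clip looks flat (by eye, not measured), and the robot is clear of everything.

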